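Load the spring magazine of the reader-card dispenser

ROBOT

A 6-joint arm with a two-finger parallel gripper is mounted at the origin on a cart in front of the work surface, level with it; the furniture and walls round the work are solid. World frame = base frame: x ahead of the robot, y to its left, z up, the work surface at z = 0. Lengths are in m, angles in rad, forces in N, time in s.
With the tool pointing down it reaches from about 0.3 to 0.775 m from the base axis. Payload 14.6 kg.
Tool frame: the origin (TCP) lies at the very end of the fingers, on their centre line; the grasp point (between the pads) lies 19 mm behind it; z points along the fingers, y is the line along which they close (so a half turn about z gives the same grasp; the last joint's range is limited). The gripper opens to 94 mm and grips with 3 to 60 N. Pads are 16 mm wide; open, the fingers measure 119 mm over their backs; the gripper's body (75 mm by 177 mm) begins 78 mm behind the grasp point.
Start: joints at [1.164, 0.3, 1.521, -0, 1.321, -0.067], TCP at [0.183, 0.519, 0.205] pointing down, gripper open.
Joint ranges: [-3.03, 3.03], [-0.79, 2.21], [0.23, 2.52], [-1.04, 4.18], [0, 3.07], [-2.55, 2.55]. Speed limits (rad/s): [2.22, 2.22, 2.57, 3.14, 3.14, 3.14].

INTERFACE

Orientations are given as [roll, pitch, yaw] about the fixed x, y, z axes, in that order (R = Rz(yaw) Ry(pitch) Rx(roll)).
In Python, from station import ctrl gives the robot as it stands.
- The arm moves only by the tool move_arm, never from a script. Its argument "increments" is a list of rows, each a list of 7 numbers: the opening, from 0 (shut) to 1 (fully open), then the shift along the tool's x, y, z in units of 50 mm (1.0 is 50 mm), then the turn, a rotation vector about the tool's x, y, z in rad. In form: [[claw, tx, ty, tz, rx, ry, rz], ...]. A call has 1 to 20 rows; each row shifts and turns the commanded pose from where the row before left it, along the tool's axes as they then stand; what a row does not reach is not made up. A row lasts 1/10 s, in which the tool goes at most 50 mm and 8.59 degrees, less where a joint would pass 70% of its speed; a pose out of reach is approached as far as the arm can. A call is refused whole if a number of a shift passes 1 or a number of a turn 0.15, either way. A call with a gripper value outside its range is refused whole. The fingers move at their own pace and stop on an object; "force" is the grip in N (left out, the last holds). Time passes only in rows, so rows that do not move let the fingers close. It gives the time, the measured TCP pose, the force, the opening and the grip force at its end, in the units of the state.
- ctrl.get_obs(): the state, without advancing time (a new reading comes with each control period).
- ctrl.camera(name): name is "side" or "top"; returns a dict with "color" (420x560x3 uint8, blue, green, red), "K" (3x3 intrinsics, pixels), "distortion" ([k1, k2, p1, p2, k3] as OpenCV has them; the pictures are not rectified), "pose" (4x4, takes a point from camera to world coordinates). Camera axes: x right, y down, z forward; pixel columns grow to the right and rows downward; lengths in m; the calibration is good to about 2 mm. A picture is of the moment at which its call begins. There is no depth.
- ctrl.hand_in(): hands the job in; it is judged then, once.
Trained networks look in a picture, given as the dict that the camera call returned (one of the last four; its "shot" number tells which), for a name from the list of things; names that differ only in an ending like _2 or _b are one class to them, and where a whole thing is asked for, a point or a joint stands for the part that bears it (a point fixed in the world has none). Each returns a list of dicts, best first, with "conf" (0 to 1); they miss things now and then, are a little off and sometimes report something else, mostly with a low value. They report only what shows in the picture. A call takes as long as a camera call. They do not tell look-alikes from the thing itself.
- ctrl.cut_out(name, picture): "mask" (420x560 bool, what is visible of it) and "centre" ([row, column] in pixels, amid what is visible of it).
The state is a dict: "time_s": time; "qpos": joint angles; "joint_vel": joint speeds; "tau": joint torques, N m; "ee_pos": TCP position; "eef_rot": TCP orientation; "force": force on the tool from outside, world axes, zero at the start; "moment": the same for the moment, N m; "grip_width": finger opening in m; "grip_force": force on a finger pad.
Only numpy, scipy, OpenCV 4.12 (cv2) and the standard library are available. Lean on these libraries where they do the work, as an engineer would, in place of code of your own. Each camera call takes 0.05 s, during which the arm holds its last target. There are 200 camera calls.

TASK

Load both packs of blank reader cards flat into the card dispenser's spring magazine, one at a time: press each pack down past the two orange lips until it has clicked under both of them, and let it go before you bring the next. The magazine may be clamped anywhere along its rails, so feel for its tall back plate before you press, and press firmly but never force anything (nothing may push on the dispenser with more than 30 N). Leave the other things on the desk where they are.

Things in the scene. Friction and masses are not known exactly. Their poses are not given: they have to be found in the camera images.
- dispenser: fixed black base of the card dispenser, 262x116 mm (own x -117 to +145), grey housing 63 high at +x. Origin: underside, below the middle of the magazine's clamping range; x along the rails to the housing, z up. The white magazine on the rails is clamped with its middle at an own x anywhere from -15 to +15 mm (y = 0), not reported: feel or look for it. It holds firm
- mouth (a point): point of the base where the middle of the magazine's mouth would be if clamped mid-range, 88 mm over the desk (the real mouth: up to 15 mm off along the base's x). The well is 89 mm long (x), 58 wide (y). Front wall (-x) and four side posts are 88 high, the posts with outward-flared tops to 96. Long sides are open between the posts (over 60 mm, from 40 mm up) for fingers holding a pack
- back_plate (a point): point of the base where the middle of the top edge of the tall back plate's inner face would be if clamped mid-range, 112 mm over the desk (real one: up to 15 mm off along the base's x). The plate is upright, 66 mm wide, rises 24 mm above the other walls at the magazine's +x end; its inner face is 44.5 mm from the magazine's middle. A pack can be butted against it
- lips (a point): point of the base, mid-range, 77 mm over the desk: height of the flat undersides of two orange sprung lips, 26 mm wide, at the middle of the front wall and of the back plate, each sticking 5 mm into the well; their tops slope from 79 to 88 mm. A pack pressed down moves them aside (roughly 4 to 12 N in all); they snap over it once its top is below 77 mm and then hold it down
- spring_plate (a point): point of the base, mid-range, 75 mm over the desk: height of the top of the blue spring plate that fills the well, while empty. It pushes up with 5 N, plus 0.13 N per mm pressed, and stops hard 39 mm lower. A clicked-in pack is held against the lips (top at 77 mm); the second pack pushes the first down under it. Exactly two fit; 5 mm of travel are left then
- pack_a: pack of blank reader cards, a white rigid block, 54 mm wide (own x), 86 mm long (own y), 18 mm high, about 75 g. Origin: centre of its underside; z up. It goes into the magazine with its long side along the dispenser's x, either way round, printed side up
- pack_b: the second pack of blank reader cards, the same as pack_a
- slip_block: cream block of paper slips, 67x92x24 mm. Bystander; origin: centre of its underside
- mouse: black computer mouse, 97x60x36 mm. Bystander; origin: centre of its underside
- calculator: dark grey pocket calculator, 112x68x13 mm. Bystander; origin: centre of its underside
Not all that is in view belongs to the job. Leave any green or red look-alike of the pack_b alone.

How it is judged:
On the way, in this order (a step that is already met when the one before it is completed fails the run):
1. one pack has clicked in flat under both lips and has been let go, the other not yet in ((((z of pack_a in the frame of dispenser between 0.03 and 0.0615 m and horizontal distance between pack_a and dispenser below 0.02 m and angle between pack_a's own z axis and vertical below 0.06 rad and angle between the y axis of pack_a and the x axis of dispenser, either way round below 0.08 rad) and contact force between pack_a and the fingers below 0.2 N and not (z of pack_b in the frame of dispenser between 0.03 and 0.0615 m and horizontal distance between pack_b and dispenser below 0.02 m and angle between pack_b's own z axis and vertical below 0.06 rad and angle between the y axis of pack_b and the x axis of dispenser, either way round below 0.08 rad)) or ((z of pack_b in the frame of dispenser between 0.03 and 0.0615 m and horizontal distance between pack_b and dispenser below 0.02 m and angle between pack_b's own z axis and vertical below 0.06 rad and angle between the y axis of pack_b and the x axis of dispenser, either way round below 0.08 rad) and contact force between pack_b and the fingers below 0.2 N and not (z of pack_a in the frame of dispenser between 0.03 and 0.0615 m and horizontal distance between pack_a and dispenser below 0.02 m and angle between pack_a's own z axis and vertical below 0.06 rad and angle between the y axis of pack_a and the x axis of dispenser, either way round below 0.08 rad)))), for 0.2 s.
2. the second pack has clicked in above the first (z of pack_a in the frame of dispenser between 0.03 and 0.0615 m and horizontal distance between each of pack_a, pack_b and dispenser below 0.02 m and angle between each of pack_a, pack_b's own z axis and vertical below 0.06 rad and angle between the y axis of each of pack_a, pack_b and the x axis of dispenser, either way round below 0.08 rad and z of pack_b in the frame of dispenser between 0.03 and 0.0615 m), for 0.1 s.
At the end, for the whole second after the job is handed in: both packs lie still and let go in the magazine below the lips: underside of each 30 to 61.5 mm over the dispenser's underside (top under the lips at 77 mm), within 20 mm of the dispenser's origin seen from above, level to 0.06 rad, long side along the dispenser's x to 0.08 rad (all of step 2 and linear speed of each of pack_a, pack_b below 0.02 m/s and contact force between each of pack_a, pack_b and the fingers below 0.2 N); the robot touches nothing.
It fails at once if a pack or the fingers push on the dispenser with more than 30 N (contact force between any of pack_a, pack_b, the fingers and dispenser above 30 N).
It fails at once if a bystander (slip block, mouse or calculator) is shifted by more than 20 mm (distance of any of slip_block, mouse, calculator from where it was at the start of the episode above 0.02 m).
It also fails if it takes over 69 s, if anything falls off the work surface, if the arm or the gripper's body presses on something with over 40 N, if the wrist force passes 120 N, or if a joint passes its speed limit or range.

## Working session

There is one attempt and no reset: what is moved stays moved. The work goes in short steps, Python scripts to look and compute and a tool call to move; the robot and the scene stay as the last step left them, time stands still between calls to the robot, and variables do not carry over. Pictures are saved under pics/ and viewed, at most 10 in all, crops included, and the job is handed in when it is done.

Besides the shell and the picture viewer there is one more tool, called after "Request:" as a command line: name --pt "numbers of a row" for each row, then --argument value for the rest. move_arm: Moves the arm, as the interface text tells. Its arguments: {"type":"object","properties":{"increments":{"type":"array","items":{"type":"array","items":{"type":"number"}}},"force":{"type":"number"}},"required":["increments"]}

```bash
mkdir -p pics; ls; python3 - <<'E'
from station import ctrl
import cv2,numpy as np,pickle
out=[]
for n in("top","side"):
    p=ctrl.camera(n);out.append(p['color'])
    print(n,p['K'].tolist() if hasattr(p['K'],'tolist') else p['K'],p['distortion'],np.round(p['pose'],3).tolist())
    d={}
    for o in("dispenser","pack_a","slip_block","mouse","calculator"):
        r=ctrl.cut_out(o,p)
        d[o]=r
        for k in r[:4]: print(n,o,round(k['conf'],2),np.round(k['centre']),k['mask'].sum())
    pickle.dump((p,d),open(n+'.pkl','wb'))
    cv2.imwrite(f'pics/{n}0.png',p['color'])
print(ctrl.get_obs())
E
```

```text
pics
top [[435.45847633510317, 0.0, 284.75096452189496], [0.0, 435.45847633510317, 204.92447059640836], [0.0, 0.0, 1.0]] [-0.11234309  0.          0.          0.          0.        ] [[0.013, -0.998, 0.065, 0.368], [-1.0, -0.013, -0.009, -0.031], [0.01, -0.065, -0.998, 1.384], [0.0, 0.0, 0.0, 1.0]]
top dispenser 0.9 [184. 298.] 3051
top pack_a 0.93 [279. 182.] 502
top pack_a 0.84 [203. 204.] 413
top pack_a 0.75 [246. 222.] 472
top pack_a 0.74 [208. 251.] 450
top slip_block 0.63 [150. 249.] 595
top mouse 0.56 [142. 209.] 541
top calculator 0.81 [235. 372.] 769
side [[510.3654464716444, 0.0, 289.8493062459582], [0.0, 510.3654464716444, 201.1971825870604], [0.0, 0.0, 1.0]] [-0.17157426  0.          0.          0.          0.        ] [[-0.988, -0.04, 0.149, 0.197], [-0.152, 0.412, -0.898, 1.384], [-0.026, -0.91, -0.413, 0.742], [0.0, 0.0, 0.0, 1.0]]
side dispenser 0.69 [210. 266.] 2329
side pack_a 0.89 [239. 286.] 409
side pack_a 0.84 [285. 356.] 485
side pack_a 0.82 [258. 319.] 434
side pack_a 0.63 [209. 265.] 2265
side slip_block 0.81 [237. 224.] 482
side mouse 0.95 [255. 198.] 517
side calculator 0.84 [190. 321.] 345
{'time_s': 0.6, 'qpos': array([ 1.16440298e+00,  2.99912398e-01,  1.52096204e+00, -9.40551947e-07,
        1.32070254e+00, -6.66120457e-02]), 'joint_vel': array([ 0.00204862, -0.00051084, -0.00095021, -0.00023051,  0.00174969,
       -0.00072896]), 'tau': array([ 3.02323242e-04, -5.31485403e+01, -3.52823675e+01,  7.08535896e-02,
        2.13583955e-02, -5.07130756e-05]), 'ee_pos': array([0.18331582, 0.51855674, 0.20545485]), 'eef_rot': array([3.14157707e+00, 1.95300881e-06, 2.80181159e+00]), 'force': array([ 0.82371604,  1.30327278, -0.62948775]), 'moment': array([ 0.01663202, -0.02471369,  0.01000439]), 'grip_force': 0.0, 'grip_width': 0.09385850578580296}
```

```bash
python3 - <<'E'
import cv2,pickle,numpy as np
p,d=pickle.load(open('top.pkl','rb'));q,e=pickle.load(open('side.pkl','rb'))
cv2.imwrite('pics/t1.png',cv2.resize(p['color'][110:310,145:410],(795,600),interpolation=cv2.INTER_CUBIC))
cv2.imwrite('pics/s1.png',cv2.resize(q['color'][130:330,160:425],(795,600),interpolation=cv2.INTER_CUBIC))
E
```

```text
(no output)
```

View pics/t1.png

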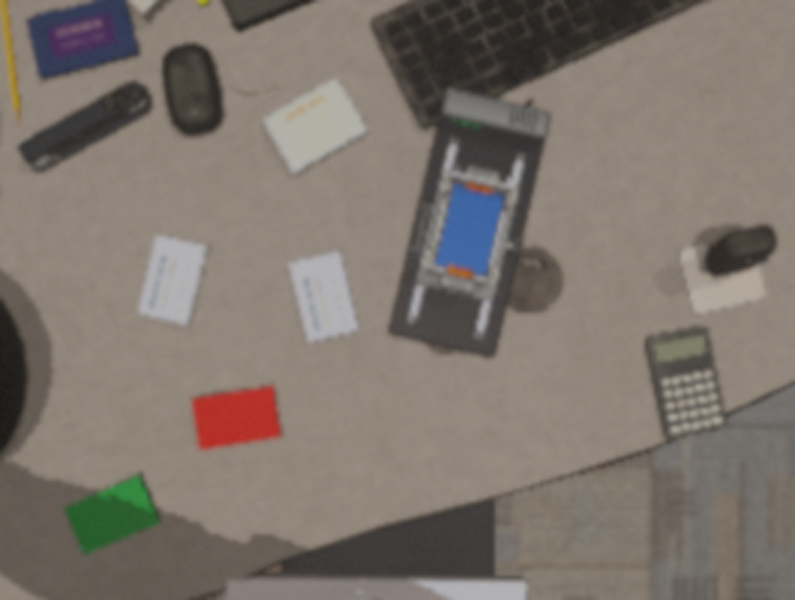

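View pics/s1.png

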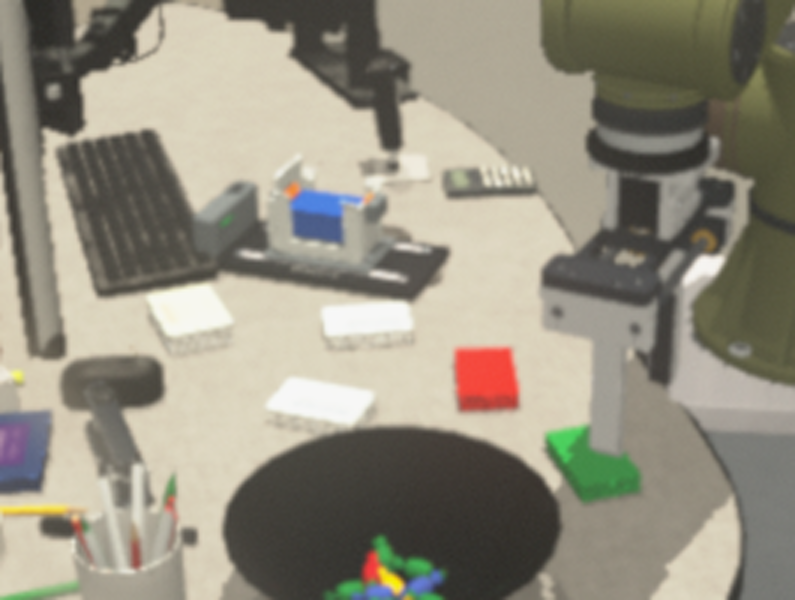

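The top view (full-picture row, column) has four pack-sized blocks: white at (203,204), white at (208,251), red at (246,222) and green at (279,182). The two white ones with blue print fit the description; the red and green ones are look-alikes, and the enlarged crop confirms that. The dispenser is at (184,298) with its housing towards the top of the picture. Next I fit poses.

```bash
cat > h.py <<'E'
import cv2,numpy as np,pickle
from scipy.optimize import minimize
S=4
def proj(P,p):
    T=np.linalg.inv(p['pose']);r=cv2.Rodrigues(T[:3,:3])[0]
    return cv2.projectPoints(np.float64(P),r,T[:3,3],np.float64(p['K']),np.float64(p['distortion']))[0][:,0]
def box(x0,x1,y0,y1,z0,z1):
    return np.array([[x,y,z] for x in(x0,x1) for y in(y0,y1) for z in(z0,z1)],float)
def put(B,x,y,a):
    c,s=np.cos(a),np.sin(a);R=np.array([[c,-s,0],[s,c,0],[0,0,1]]);return B@R.T+[x,y,0]
def render(boxes,p):
    m=np.zeros((420*S,560*S),np.uint8)
    for B in boxes:
        u=(proj(B,p)+.5)*S-.5
        cv2.fillConvexPoly(m,cv2.convexHull(np.round(u*16).astype(np.int32)),1,shift=4)
    return cv2.resize(m.astype(np.float32),(560,420),interpolation=cv2.INTER_AREA)
def fit(boxes,views,x0,step=(.004,.004,.05)):
    def cost(v):
        c=0
        for p,m in views:
            r=render([put(B,*v[:3]) for B in boxes],p);m=m.astype(np.float32)
            c+=np.abs(r-m).sum()/m.sum()
        return c
    sx=np.array([x0]+[np.array(x0)+np.eye(3)[i]*step[i] for i in range(3)])
    r=minimize(cost,x0,method='Nelder-Mead',options=dict(initial_simplex=sx,xatol=1e-4,fatol=1e-5,maxiter=150))
    return r.x,r.fun
def ground(uv,p,z):
    n=cv2.undistortPoints(np.float64([[uv]]),np.float64(p['K']),np.float64(p['distortion']))[0,0]
    d=p['pose'][:3,:3]@[n[0],n[1],1];o=p['pose'][:3,3];return o+d*(z-o[2])/d[2]
E
python3 - <<'E'
from h import *
t,td=pickle.load(open('top.pkl','rb'));s,sd=pickle.load(open('side.pkl','rb'))
def col(m,p): return p['color'][m].mean(0)
pk=box(-.027,.027,-.043,.043,0,.018)
W=lambda d,p:[r for r in d if np.ptp(col(r['mask'],p))<40 and r['mask'].sum()<700]
ts=W(td['pack_a'],t);ss=W(sd['pack_a'],s)
for r in ts:
    g=ground(r['centre'][::-1],t,.018)
    (_,_),(w,h),a=0,0,0
    pts=np.array([ground(q[::-1],t,.018)[:2] for q in np.argwhere(r['mask'])])
    w,V=np.linalg.eigh(np.cov(pts.T));a=np.arctan2(V[1,1],V[0,1])-np.pi/2
    x,f=fit([pk],[(t,r['mask'])],[*g[:2],a]);print('top',g.round(3),x.round(4),f.round(3))
    best=min(ss,key=lambda q:np.hypot(*(ground(q['centre'][::-1],s,.012)[:2]-g[:2])))
    y,f=fit([pk],[(s,best['mask'])],x);print(' side',y.round(4),f.round(3))
    y,f=fit([pk],[(t,r['mask']),(s,best['mask'])],x);print(' both',y.round(4),f.round(3))
# dispenser
for off in(-.01,0,.01):
  D=[box(-.117,.145,-.058,.058,0,.015),box(.10,.145,-.058,.058,0,.063),box(-.048+off,.044+off,-.033,.033,0,.088),box(.0445+off,.048+off,-.033,.033,0,.112)]
  m=td['dispenser'][0]['mask'];g=ground(td['dispenser'][0]['centre'][::-1],t,.02)
  for a in(-.2,):
    x,f=fit(D,[(t,m)],[*g[:2],a]);print('disp top',off,x.round(4),f.round(3))
    y,f=fit(D,[(s,sd['dispenser'][0]['mask'])],x);print('disp side',y.round(4),f.round(3))
    y,f=fit(D,[(t,m),(s,sd['dispenser'][0]['mask'])],x);print('disp both',y.round(4),f.round(3))
# blue plate
c=t['color'].astype(int);b=((c[...,0]-c[...,2])>50);n,l,st,ce=cv2.connectedComponentsWithStats(b[140:230,270:330].astype(np.uint8))
i=1+st[1:,4].argmax();m=np.zeros(b.shape,bool);m[140:230,270:330]=l==i
g=ground(ce[i]+[270,140],t,.075);print('blue',st[i],g)
x,f=fit([box(-.0395,.0395,-.029,.029,.0749,.075)],[(t,m)],[*g[:2],-.2]);print('plate',x,f)
for o in("slip_block","mouse","calculator"): print(o,ground(td[o][0]['centre'][::-1],t,.015).round(3))
E
```

```text
Traceback (most recent call last):
TypeError: cannot unpack non-iterable int object
```

```bash
cat > m.py <<'E'
from h import *
t,td=pickle.load(open('top.pkl','rb'));s,sd=pickle.load(open('side.pkl','rb'))
def col(m,p): return p['color'][m].mean(0)
pk=box(-.027,.027,-.043,.043,0,.018)
W=lambda d,p:[r for r in d if np.ptp(col(r['mask'],p))<40 and r['mask'].sum()<700]
ts=W(td['pack_a'],t);ss=W(sd['pack_a'],s)
for r in ts:
    g=ground(r['centre'][::-1],t,.018)
    pts=np.array([ground(q[::-1],t,.018)[:2] for q in np.argwhere(r['mask'])])
    w,V=np.linalg.eigh(np.cov(pts.T));a=np.arctan2(V[1,1],V[0,1])-np.pi/2
    x,f=fit([pk],[(t,r['mask'])],[*g[:2],a]);print('top',g.round(3),x.round(4),round(f,3))
    best=min(ss,key=lambda q:np.hypot(*(ground(q['centre'][::-1],s,.012)[:2]-g[:2])))
    y,f=fit([pk],[(s,best['mask'])],x);print(' side',y.round(4),round(f,3))
    y,f=fit([pk],[(t,r['mask']),(s,best['mask'])],x);print(' both',y.round(4),round(f,3))
for off in(-.01,0,.01):
  D=[box(-.117,.145,-.058,.058,0,.015),box(.10,.145,-.058,.058,0,.063),box(-.048+off,.044+off,-.033,.033,0,.088),box(.0445+off,.048+off,-.033,.033,0,.112)]
  m=td['dispenser'][0]['mask'];g=ground(td['dispenser'][0]['centre'][::-1],t,.02)
  x,f=fit(D,[(t,m)],[*g[:2],-.2]);print('disp top',off,x.round(4),round(f,3))
  y,f=fit(D,[(s,sd['dispenser'][0]['mask'])],x);print('disp side',y.round(4),round(f,3))
  y,f=fit(D,[(t,m),(s,sd['dispenser'][0]['mask'])],x);print('disp both',y.round(4),round(f,3))
c=t['color'].astype(int);b=((c[...,0]-c[...,2])>50);n,l,st,ce=cv2.connectedComponentsWithStats(b[140:230,270:330].astype(np.uint8))
i=1+st[1:,4].argmax();m=np.zeros(b.shape,bool);m[140:230,270:330]=l==i
g=ground(ce[i]+[270,140],t,.075);print('blue',st[i],g)
x,f=fit([box(-.0395,.0395,-.029,.029,.0749,.075)],[(t,m)],[*g[:2],-.2]);print('plate',x,f)
for o in("slip_block","mouse","calculator"): print(o,ground(td[o][0]['centre'][::-1],t,.015).round(3))
E
python3 m.py
```

```text
top [0.459 0.212 0.018] [0.463  0.2155 1.4108] 0.208
 side [0.4596 0.216  1.4215] 0.22
 both [0.461  0.2157 1.4092] 0.437
top [0.446 0.063 0.018] [ 0.4472  0.0592 -4.4636] 0.097
 side [ 0.4461  0.0624 -4.4799] 0.052
 both [ 0.4469  0.0599 -4.4617] 0.168
disp top -0.01 [ 0.5065 -0.0904 -0.2181] 0.056
disp side [ 0.5118 -0.0948 -0.2886] 0.175
disp both [ 0.5111 -0.0914 -0.2253] 0.245
disp top 0 [ 0.5065 -0.0904 -0.2181] 0.056
disp side [ 0.5058 -0.0927 -0.2704] 0.142
disp both [ 0.5068 -0.0906 -0.2319] 0.212
disp top 0.01 [ 0.5065 -0.0904 -0.2181] 0.056
disp side [ 0.501  -0.0923 -0.2561] 0.143
disp both [ 0.5032 -0.09   -0.232 ] 0.221
blue [ 20  32  23  29 432] [ 0.51149015 -0.09147585  0.075     ]
plate [ 0.51180243 -0.09118046 -0.20882483] 0.19516782462596893
slip_block [0.632 0.072 0.015]
mouse [0.657 0.201 0.015]
calculator [ 0.365 -0.322  0.015]
```

```bash
cat > m2.py <<'E'
from h import *
t,td=pickle.load(open('top.pkl','rb'));s,sd=pickle.load(open('side.pkl','rb'))
pk=box(-.027,.027,-.043,.043,0,.018)
def seg(p,v):
    c=proj(put(pk,*v),p);(u0,v0),(u1,v1)=c.min(0)-14,c.max(0)+14
    lab=p['color'][int(v0):int(v1),int(u0):int(u1)];gm=np.full(p['color'].shape[:2],0,np.uint8)
    r=render([put(pk,*v)],p)
    gm[int(v0):int(v1),int(u0):int(u1)]=2
    gm[r>.5]=3;gm[cv2.erode(r,np.ones((5,5)))>.9]=1
    gm[cv2.dilate(r,np.ones((13,13)))<.1]=0
    cv2.grabCut(p['color'],gm,None,np.zeros((1,65)),np.zeros((1,65)),4,cv2.GC_INIT_WITH_MASK)
    m=(gm&1).astype(bool);return m
for v in([.461,.2157,1.41],[.4469,.06,1.82]):
    for n,p in(('top',t),('side',s)):
        m=seg(p,v);x,f=fit([pk],[(p,m)],v);print(n,m.sum(),render([put(pk,*x)],p).sum(),x.round(4),round(f,3))
    y,f=fit([pk],[(t,seg(t,v)),(s,seg(s,v))],v);print('both',y.round(4),round(f,3))
E
python3 m2.py
```

```text
top 461 499.125 [0.4613 0.2187 1.3669] 0.092
side 504 542.6875 [0.4638 0.2162 1.3971] 0.165
both [0.462  0.2179 1.3981] 0.275
top 467 487.375 [0.446  0.0591 1.8203] 0.063
side 418 412.5625 [0.4449 0.057  1.8118] 0.151
both [0.4451 0.0583 1.8011] 0.225
```

View pics/side0.png

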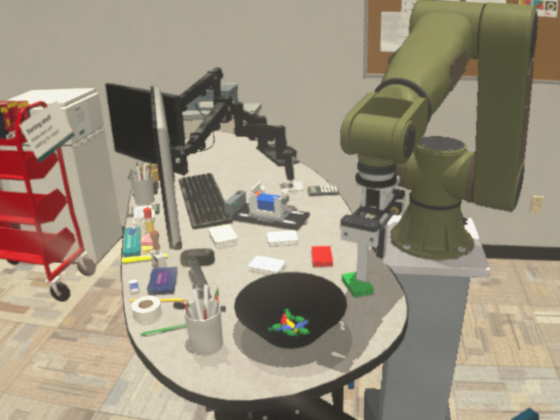

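View pics/top0.png

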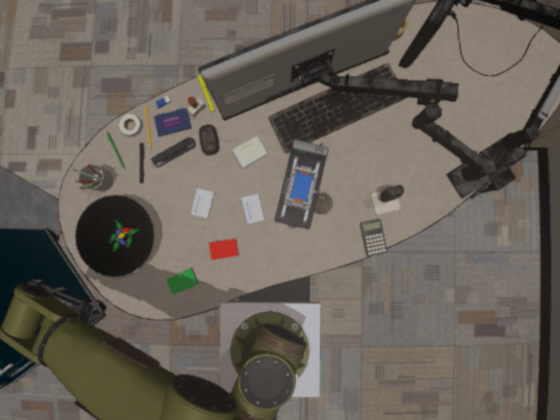

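The side view shows the sweets bowl at (290,310), with the monitor and its arm well behind the dispenser. The top view shows the bowl at (235,115). The straight path at z = 0.2 to the left white pack clears all of it, so I start moving there.

Request:
move_arm --pt "1 -0.3 -0.16 0 0 0 0" --pt "1 -0.606 -0.319 0 0 0 0" --pt "1 -0.606 -0.319 0 0 0 0" --pt "1 -0.606 -0.319 0 0 0 0" --pt "1 -0.606 -0.319 0 0 0 0" --pt "1 -0.606 -0.319 0 0 0 0" --pt "1 -0.606 -0.319 0 0 0 0" --pt "1 -0.606 -0.319 0 0 0 0" --pt "1 -0.606 -0.319 0 0 0 0" --pt "1 -0.606 -0.319 0 0 0 0" --pt "1 -0.606 -0.319 0 0 0 0" --pt "1 -0.606 -0.319 0 0 0 0" --pt "1 -0.31 -0.16 0.4 0 0 -0.08" --pt "1 0 0 0.6 0 0 -0.08" --pt "1 0 0 0.6 0 0 0" --pt "1 0 0 0 0 0 0" --pt "1 0 0 0 0 0 0" --force 40

```text
time_s: 2.3
ee_pos: [0.4627, 0.2164, 0.1263]
eef_rot: [-3.142, 0.0, 2.961]
force: [1.5, 0.0, 0.4]
grip_width: 0.0939
grip_force: 0.0
```

Request:
move_arm --pt "1 0 0.02 0.4 0 0 0" --pt "1 0 0 0.5 0 0 0" --pt "1 0 0 0.5 0 0 0" --pt "1 0 0 0.5 0 0 0" --pt "1 0 0 0.35 0 0 0" --pt "1 0 0 0.19 0 0 0" --pt "1 0 0 0 0 0 0" --pt "0.5 0 0 0 0 0 0" --pt "0.4 0 0 0 0 0 0" --pt "0.4 0 0 0 0 0 0" --pt "0.4 0 0 0 0 0 0" --pt "0.4 0 0 0 0 0 0" --pt "0.4 0 0 0 0 0 0" --pt "0.4 0 0 0 0 0 0" --force 40

```text
time_s: 3.7
ee_pos: [0.4628, 0.2178, 0.0036]
eef_rot: [3.141, 0.0, 2.962]
force: [-1.1, -0.1, 4.3]
grip_width: 0.0535
grip_force: 39.8
```

Request:
move_arm --pt "0.4 0 0 -0.2 0 0 0" --pt "0.4 0 0 -0.5 0 0 0" --pt "0.4 0 0 -0.6 0 0 0" --pt "0.4 0 0 -0.6 0 0 0" --pt "0.4 -0.08 -0.3 -0.6 0 0 0" --pt "0.4 -0.18 -0.59 -0.43 0 0 0" --pt "0.4 -0.18 -0.59 -0.2 0 0 0" --pt "0.4 -0.18 -0.59 0 0 0 0" --pt "0.4 -0.18 -0.59 0 0 0 0" --pt "0.4 -0.18 -0.59 0 0 0 0" --pt "0.4 -0.18 -0.59 0 0 0 0" --pt "0.4 -0.18 -0.59 0 0 0 0" --pt "0.4 -0.18 -0.59 0 0 0 0" --pt "0.4 -0.18 -0.59 0 0 0 0" --pt "0.4 -0.07 -0.28 0 0 0 0.038" --pt "0.4 0 0 0 0 0 0" --pt "0.4 0 0 0 0 0 0"

```text
time_s: 5.4
ee_pos: [0.4969, -0.0872, 0.1601]
eef_rot: [3.141, -0.0, 2.923]
force: [-0.1, -0.2, -0.8]
grip_width: 0.0539
grip_force: 39.8
```

```bash
python3 - <<'E'
from station import ctrl
import cv2,numpy as np
o=ctrl.get_obs();print(o['ee_pos'],o['eef_rot'],o['force'],o['moment'])
p=ctrl.camera('top');q=ctrl.camera('side')
a=cv2.resize(p['color'][130:250,220:360],(560,480),interpolation=cv2.INTER_CUBIC)
b=cv2.resize(q['color'][130:250,200:340],(560,480),interpolation=cv2.INTER_CUBIC)
cv2.imwrite('pics/c1.png',cv2.resize(np.hstack([b,a]),(800,343)))
E
```

```text
[ 0.4969299  -0.08716116  0.16006016] [ 3.14136481e+00 -2.09987976e-04  2.92345958e+00] [-0.10257987 -0.192514   -0.83453621] [0.00280301 0.02763641 0.01298394]
```

View pics/c1.png

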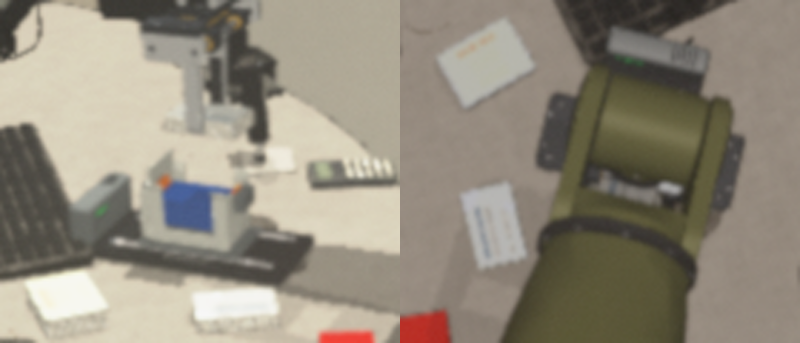

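The side crop (left) shows the pack held level above the magazine at about (205,120). I go down so its underside is at 100 mm and approach the back plate.

Request:
move_arm --pt "0.4 0 -0.014 0.3 0 0 0" --pt "0.4 0 0 0.4 0 0 0" --pt "0.4 0 0 0.3 0 0 0" --pt "0.4 -0.05 0 0.12 0 0 0" --pt "0.4 -0.1 0 0 0 0 0" --pt "0.4 -0.05 0 0 0 0 0" --pt "0.4 0 0 0 0 0 0" --pt "0.4 0 0 0 0 0 0"

```text
time_s: 6.3
ee_pos: [0.5069, -0.0907, 0.1045]
eef_rot: [-3.142, 0.001, 2.924]
force: [-0.2, 0.1, -1.4]
grip_width: 0.0538
grip_force: 39.8
```

Request:
move_arm --pt "0.4 -0.02 0 0 0 0 0" --pt "0.4 -0.01 0 0 0 0 0" --pt "0.4 0 0 0 0 0 0"

```text
time_s: 6.6
ee_pos: [0.5082, -0.091, 0.104]
eef_rot: [3.142, 0.0, 2.924]
force: [-0.2, -0.8, -0.2]
grip_width: 0.0537
grip_force: 39.8
```

Request:
move_arm --pt "0.4 -0.02 0 0 0 0 0" --pt "0.4 -0.01 0 0 0 0 0" --pt "0.4 0 0 0 0 0 0"

```text
time_s: 6.9
ee_pos: [0.5097, -0.0913, 0.1039]
eef_rot: [-3.142, -0.0, 2.924]
force: [-0.8, -0.4, -0.6]
grip_width: 0.0538
grip_force: 39.8
```

Request:
move_arm --pt "0.4 -0.02 0 0 0 0 0" --pt "0.4 0 0 0 0 0 0" --pt "0.4 0 0 0 0 0 0"

```text
time_s: 7.2
ee_pos: [0.5106, -0.0915, 0.1039]
eef_rot: [3.142, -0.0, 2.924]
force: [-0.1, 0.7, -1.5]
grip_width: 0.0538
grip_force: 39.8
```

Request:
move_arm --pt "0.4 -0.02 0 0 0 0 0" --pt "0.4 0 0 0 0 0 0" --pt "0.4 0 0 0 0 0 0"

```text
time_s: 7.5
ee_pos: [0.5116, -0.0917, 0.1039]
eef_rot: [-3.142, 0.0, 2.924]
force: [1.1, 0.3, -1.0]
grip_width: 0.0537
grip_force: 39.8
```

Request:
move_arm --pt "0.4 -0.02 0 0 0 0 0" --pt "0.4 0 0 0 0 0 0" --pt "0.4 0 0 0 0 0 0"

```text
time_s: 7.8
ee_pos: [0.5126, -0.0919, 0.1039]
eef_rot: [3.142, -0.0, 2.924]
force: [-0.7, 0.8, -0.7]
grip_width: 0.0539
grip_force: 39.8
```

Request:
move_arm --pt "0.4 -0.02 0 0 0 0 0" --pt "0.4 0 0 0 0 0 0" --pt "0.4 0 0 0 0 0 0"

```text
time_s: 8.1
ee_pos: [0.5135, -0.0922, 0.1039]
eef_rot: [-3.142, -0.0, 2.924]
force: [-1.0, -0.0, -0.0]
grip_width: 0.0537
grip_force: 39.8
```

Request:
move_arm --pt "0.4 -0.02 0 0 0 0 0" --pt "0.4 0 0 0 0 0 0" --pt "0.4 0 0 0 0 0 0"

```text
time_s: 8.4
ee_pos: [0.5137, -0.0922, 0.1037]
eef_rot: [-3.141, -0.002, 2.924]
force: [-7.8, 0.3, 1.5]
grip_width: 0.0539
grip_force: 39.7
```

Request:
move_arm --pt "0.4 -0.02 0 0 0 0 0" --pt "0.4 0 0 0 0 0 0" --pt "0.4 0 0 0 0 0 0"

```text
time_s: 8.7
ee_pos: [0.5138, -0.0923, 0.1035]
eef_rot: [-3.141, -0.005, 2.924]
force: [-13.8, 0.9, 4.6]
grip_width: 0.0534
grip_force: 39.7
```

Contact is at TCP x = 0.5136, so the magazine's middle is at own x of about +5.8 mm. That agrees with the visual estimate of +5.4 mm. I back off so the clearance is 1.5 mm and go down.

Request:
move_arm --pt "0.4 0.04 0 0 0 0 0" --pt "0.4 0.028 0 0 0 0 0" --pt "0.4 0 0 0 0 0 0" --pt "0.4 0 0 0.06 0 0 0" --pt "0.4 0 0 0.06 0 0 0" --pt "0.4 0 0 0.06 0 0 0" --pt "0.4 0 0 0.06 0 0 0" --pt "0.4 0 0 0 0 0 0"

```text
time_s: 9.5
ee_pos: [0.512, -0.0918, 0.0914]
eef_rot: [-3.142, -0.001, 2.924]
force: [-0.2, 1.1, -0.8]
grip_width: 0.0536
grip_force: 39.8
```

Request:
move_arm --pt "0.4 0 0 0.04 0 0 0" --pt "0.4 0 0 0.04 0 0 0" --pt "0.4 0 0 0 0 0 0"

```text
time_s: 9.8
ee_pos: [0.5122, -0.0919, 0.0879]
eef_rot: [-3.142, 0.0, 2.924]
force: [-0.0, 0.2, 0.7]
grip_width: 0.0536
grip_force: 39.8
```

Request:
move_arm --pt "0.4 0 0 0.04 0 0 0" --pt "0.4 0 0 0.04 0 0 0" --pt "0.4 0 0 0 0 0 0"

```text
time_s: 10.1
ee_pos: [0.5122, -0.0918, 0.0838]
eef_rot: [3.142, -0.0, 2.924]
force: [-0.3, -0.1, 3.3]
grip_width: 0.0533
grip_force: 39.8
```

Request:
move_arm --pt "0.4 0 0 0.04 0 0 0" --pt "0.4 0 0 0.04 0 0 0" --pt "0.4 0 0 0 0 0 0"

```text
time_s: 10.4
ee_pos: [0.512, -0.0918, 0.0795]
eef_rot: [3.142, -0.0, 2.924]
force: [2.2, 0.4, -3.1]
grip_width: 0.0537
grip_force: 39.7
```

Request:
move_arm --pt "0.4 0 0 0.04 0 0 0" --pt "0.4 0 0 0.04 0 0 0" --pt "0.4 0 0 0.04 0 0 0" --pt "0.4 0 0 0 0 0 0"

```text
time_s: 10.8
ee_pos: [0.5122, -0.0919, 0.0739]
eef_rot: [3.142, 0.0, 2.924]
force: [-0.2, 0.8, 3.3]
grip_width: 0.0536
grip_force: 39.8
```

Request:
move_arm --pt "0.4 0 0 0.04 0 0 0" --pt "0.4 0 0 0.04 0 0 0" --pt "0.4 0 0 0 0 0 0"

```text
time_s: 11.1
ee_pos: [0.5122, -0.0919, 0.07]
eef_rot: [3.142, 0.0, 2.924]
force: [-0.1, 1.1, 3.9]
grip_width: 0.0534
grip_force: 39.8
```

Request:
move_arm --pt "0.4 0 0 0.04 0 0 0" --pt "0.4 0 0 0.04 0 0 0" --pt "0.4 0 0 0.03 0 0 0" --pt "0.4 0 0 0 0 0 0"

```text
time_s: 11.5
ee_pos: [0.5122, -0.0919, 0.0645]
eef_rot: [3.142, 0.0, 2.924]
force: [-1.3, 0.6, 4.9]
grip_width: 0.0541
grip_force: 39.8
```

Request:
move_arm --pt "0.4 0 0 0.04 0 0 0" --pt "0.4 0 0 0.04 0 0 0" --pt "0.4 0 0 0.04 0 0 0" --pt "0.4 0 0 0 0 0 0"

```text
time_s: 11.9
ee_pos: [0.5122, -0.0918, 0.0585]
eef_rot: [3.142, 0.0, 2.924]
force: [-1.4, -0.5, 5.8]
grip_width: 0.0535
grip_force: 39.8
```

Request:
move_arm --pt "0.8 0 0 0 0 0 0" --pt "0.8 0 0 0 0 0 0" --pt "0.8 0 0 0 0 0 0" --pt "0.8 0 0 0 0 0 0" --pt "0.8 0 0 -0.2 0 0 0" --pt "0.8 0 0 -0.5 0 0 0" --pt "0.8 0 0 -0.5 0 0 0" --pt "0.8 0 0 -0.5 0 0 0" --pt "0.8 0 0 -0.5 0 0 0" --pt "1 0.08 0.3 -0.1 0 0 0" --pt "1 0.16 0.5 0 0 0 0" --pt "1 0.16 0.5 0 0 0 0" --pt "1 0.16 0.5 0 0 0 0" --pt "1 0.16 0.5 0 0 0 0" --pt "1 0.16 0.4 0 0 0 0" --pt "1 0 0 0 0 0 0"

```text
time_s: 13.5
ee_pos: [0.4975, 0.052, 0.173]
eef_rot: [3.141, -0.001, 2.926]
force: [0.2, 0.1, 0.5]
grip_width: 0.0939
grip_force: 0.0
```

```bash
python3 - <<'E'
from station import ctrl
import cv2,numpy as np
o=ctrl.get_obs();print(o['ee_pos'],o['eef_rot'],o['force'])
p=ctrl.camera('top');q=ctrl.camera('side')
a=cv2.resize(p['color'][130:250,220:360],(560,480),interpolation=cv2.INTER_CUBIC)
b=cv2.resize(q['color'][130:250,200:340],(560,480),interpolation=cv2.INTER_CUBIC)
cv2.imwrite('pics/c2.png',cv2.resize(np.hstack([b,a]),(800,343)))
E
```

```text
[0.49754372 0.05196505 0.17296008] [ 3.14147328e+00 -9.11792997e-04  2.92649655e+00] [0.24373608 0.09155184 0.50384426]
```

View pics/c2.png

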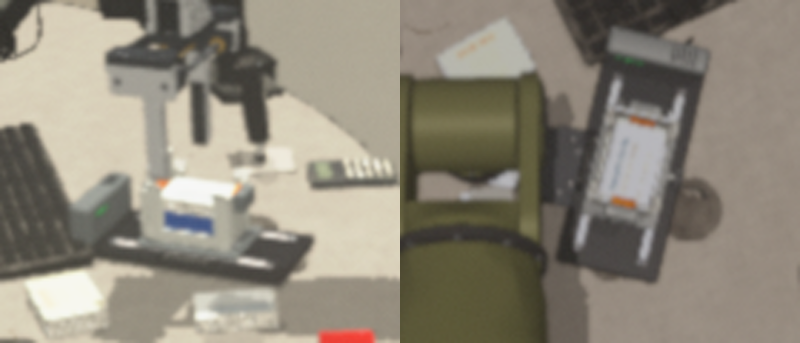

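The top crop shows the first pack white under both orange lips, at (640,122) and (622,203). It is in and released. Next is the second white pack, at (208,251) in the top picture.

Request:
move_arm --pt "1 0.34 -0.03 0 0 0 0" --pt "1 0.4 -0.03 0 0 0 0" --pt "1 0.3 -0.02 0 0 0 0" --pt "1 0 0 0.2 0 0 -0.12" --pt "1 0 0 0.4 0 0 -0.12" --pt "1 0 0 0.4 0 0 -0.12" --pt "1 0 0 0.4 0 0 -0.099" --pt "1 0 0 0 0 0 0" --pt "1 0 0 0 0 0 0"

```text
time_s: 14.5
ee_pos: [0.4469, 0.0563, 0.1038]
eef_rot: [3.142, -0.0, -2.904]
force: [-1.0, 0.2, 0.3]
grip_width: 0.0938
grip_force: 0.0
```

Request:
move_arm --pt "1 0 0.06 0.3 0 0 0" --pt "1 0 0 0.5 0 0 0" --pt "1 0 0 0.5 0 0 0" --pt "1 0 0 0.4 0 0 0" --pt "1 0 0 0.2 0 0 0" --pt "1 0 0 0.1 0 0 0" --pt "1 0 0 0 0 0 0" --pt "0.4 0 0 0 0 0 0" --pt "0.4 0 0 0 0 0 0" --pt "0.4 0 0 0 0 0 0" --pt "0.4 0 0 0 0 0 0" --pt "0.4 0 0 0 0 0 0" --pt "0.4 0 0 0 0 0 0" --pt "0.4 0 0 0 0 0 0" --force 40

```text
time_s: 15.9
ee_pos: [0.4461, 0.0597, 0.0036]
eef_rot: [-3.142, 0.0, -2.9]
force: [-0.8, -0.4, 3.2]
grip_width: 0.0533
grip_force: 40.0
```

Request:
move_arm --pt "0.4 0 0 -0.2 0 0 0" --pt "0.4 0 0 -0.5 0 0 0" --pt "0.4 0 0 -0.6 0 0 0" --pt "0.4 0 0 -0.6 0 0 0.12" --pt "0.4 0 0 -0.6 0 0 0.12" --pt "0.4 0 0 -0.43 0 0 0.12" --pt "0.4 0 0 -0.2 0 0 0.099" --pt "0.4 -0.2 -0.3 0 0 0 0" --pt "0.4 -0.3 -0.45 0 0 0 0" --pt "0.4 -0.3 -0.45 0 0 0 0" --pt "0.4 -0.3 -0.45 0 0 0 0" --pt "0.4 -0.3 -0.45 0 0 0 0" --pt "0.4 -0.2 -0.35 0 0 0 0" --pt "0.4 -0.177 -0.222 0 0 0 0" --pt "0.4 0 0 0 0 0 0" --pt "0.4 0 0 0 0 0 0"

```text
time_s: 17.5
ee_pos: [0.5037, -0.0894, 0.16]
eef_rot: [3.141, -0.0, 2.924]
force: [0.1, 0.9, -1.5]
grip_width: 0.0535
grip_force: 40.0
```

Request:
move_arm --pt "0.4 0 -0.01 0.3 0 0 0" --pt "0.4 0 0 0.4 0 0 0" --pt "0.4 0 0 0.3 0 0 0" --pt "0.4 -0.04 0 0.12 0 0 0" --pt "0.4 -0.04 0 0 0 0 0" --pt "0.4 0 0 0 0 0 0" --pt "0.4 0 0 0 0 0 0"

```text
time_s: 18.2
ee_pos: [0.5081, -0.0912, 0.1048]
eef_rot: [-3.142, 0.001, 2.924]
force: [0.1, 0.1, -0.3]
grip_width: 0.0536
grip_force: 40.0
```

Request:
move_arm --pt "0.4 -0.02 0 0 0 0 0" --pt "0.4 0 0 0 0 0 0" --pt "0.4 0 0 0 0 0 0"

```text
time_s: 18.5
ee_pos: [0.5087, -0.0915, 0.1041]
eef_rot: [-3.142, 0.0, 2.924]
force: [0.2, -0.9, -0.8]
grip_width: 0.0539
grip_force: 40.0
```

Request:
move_arm --pt "0.4 -0.02 0 0 0 0 0" --pt "0.4 0 0 0 0 0 0" --pt "0.4 0 0 0 0 0 0"

```text
time_s: 18.8
ee_pos: [0.5097, -0.0917, 0.1039]
eef_rot: [-3.142, -0.0, 2.924]
force: [0.3, 0.1, -1.2]
grip_width: 0.0539
grip_force: 40.0
```

Request:
move_arm --pt "0.4 -0.02 0 0 0 0 0" --pt "0.4 0 0 0 0 0 0" --pt "0.4 0 0 0 0 0 0"

```text
time_s: 19.1
ee_pos: [0.5106, -0.0919, 0.1039]
eef_rot: [-3.142, -0.0, 2.924]
force: [-0.5, -0.1, -0.8]
grip_width: 0.0536
grip_force: 40.0
```

Request:
move_arm --pt "0.4 -0.02 0 0 0 0 0" --pt "0.4 0 0 0 0 0 0" --pt "0.4 0 0 0 0 0 0"

```text
time_s: 19.4
ee_pos: [0.5116, -0.0922, 0.1039]
eef_rot: [-3.142, -0.0, 2.924]
force: [0.0, 0.8, -0.6]
grip_width: 0.0536
grip_force: 40.0
```

Request:
move_arm --pt "0.4 -0.02 0 0 0 0 0" --pt "0.4 0 0 0 0 0 0" --pt "0.4 0 0 0 0 0 0"

```text
time_s: 19.7
ee_pos: [0.5126, -0.0924, 0.1039]
eef_rot: [3.142, -0.0, 2.924]
force: [0.0, 0.9, -0.5]
grip_width: 0.0536
grip_force: 40.0
```

Request:
move_arm --pt "0.4 -0.02 0 0 0 0 0" --pt "0.4 0 0 0 0 0 0" --pt "0.4 0 0 0 0 0 0"

```text
time_s: 20.0
ee_pos: [0.513, -0.0924, 0.1038]
eef_rot: [3.142, -0.002, 2.924]
force: [-5.4, 0.9, 0.9]
grip_width: 0.0539
grip_force: 40.0
```

Request:
move_arm --pt "0.4 0.024 0.008 0 0 0 0" --pt "0.4 0.02 0 0 0 0 0" --pt "0.4 0 0 0 0 0 0" --pt "0.4 0 0 0.06 0 0 0" --pt "0.4 0 0 0.06 0 0 0" --pt "0.4 0 0 0.06 0 0 0" --pt "0.4 0 0 0.06 0 0 0" --pt "0.4 0 0 0.06 0 0 0" --pt "0.4 0 0 0 0 0 0"

```text
time_s: 20.9
ee_pos: [0.5116, -0.0917, 0.0888]
eef_rot: [-3.142, 0.0, 2.924]
force: [-0.3, 0.0, -0.8]
grip_width: 0.0535
grip_force: 40.0
```

Request:
move_arm --pt "0.4 0 0 0.04 0 0 0" --pt "0.4 0 0 0.04 0 0 0" --pt "0.4 0 0 0 0 0 0"

```text
time_s: 21.2
ee_pos: [0.5124, -0.092, 0.0859]
eef_rot: [-3.142, 0.003, 2.924]
force: [2.0, -0.3, 6.3]
grip_width: 0.0537
grip_force: 40.0
```

Request:
move_arm --pt "0.4 0 0 0.04 0 0 0" --pt "0.4 0 0 0.04 0 0 0" --pt "0.4 0 0 0 0 0 0"

```text
time_s: 21.5
ee_pos: [0.5123, -0.0919, 0.0815]
eef_rot: [-3.142, 0.002, 2.924]
force: [3.2, -1.4, 1.0]
grip_width: 0.0534
grip_force: 40.0
```

Request:
move_arm --pt "0.4 -0.014 0 0 0 0 0" --pt "0.4 0 0 0.04 0 0 0" --pt "0.4 0 0 0.04 0 0 0" --pt "0.4 0 0 0 0 0 0"

```text
time_s: 21.9
ee_pos: [0.5126, -0.092, 0.0772]
eef_rot: [-3.142, 0.001, 2.924]
force: [2.2, -0.2, 5.1]
grip_width: 0.054
grip_force: 40.0
```

Request:
move_arm --pt "0.4 0 0 0.04 0 0 0" --pt "0.4 0 0 0.04 0 0 0" --pt "0.4 0 0 0 0 0 0"

```text
time_s: 22.2
ee_pos: [0.5126, -0.092, 0.0733]
eef_rot: [-3.142, 0.001, 2.924]
force: [2.6, -0.8, 4.6]
grip_width: 0.0536
grip_force: 40.0
```

Request:
move_arm --pt "0.4 0 0 0.04 0 0 0" --pt "0.4 0 0 0.04 0 0 0" --pt "0.4 0 0 0 0 0 0"

```text
time_s: 22.5
ee_pos: [0.5126, -0.092, 0.0693]
eef_rot: [-3.141, 0.001, 2.924]
force: [1.6, -0.0, 6.0]
grip_width: 0.0534
grip_force: 40.0
```

Request:
move_arm --pt "0.4 0 0 0.04 0 0 0" --pt "0.4 0 0 0.04 0 0 0" --pt "0.4 0 0 0.02 0 0 0" --pt "0.4 0 0 0 0 0 0"

```text
time_s: 22.9
ee_pos: [0.5126, -0.092, 0.0644]
eef_rot: [-3.142, 0.001, 2.924]
force: [1.3, 0.3, 6.8]
grip_width: 0.0534
grip_force: 40.0
```

Request:
move_arm --pt "0.4 0 0 0.04 0 0 0" --pt "0.4 0 0 0.04 0 0 0" --pt "0.4 0 0 0 0 0 0" --pt "0.4 0 0 0 0 0 0"

```text
time_s: 23.3
ee_pos: [0.5127, -0.092, 0.0604]
eef_rot: [-3.142, 0.001, 2.924]
force: [1.6, -0.8, 7.5]
grip_width: 0.0536
grip_force: 40.0
```

Request:
move_arm --pt "0.4 0 0 0.02 0 0 0" --pt "0.4 0 0 0 0 0 0"

```text
time_s: 23.5
ee_pos: [0.5127, -0.092, 0.0594]
eef_rot: [-3.142, 0.001, 2.924]
force: [1.9, -0.8, 8.1]
grip_width: 0.0533
grip_force: 40.0
```

Request:
move_arm --pt "0.8 0 0 0 0 0 0" --pt "0.8 0 0 0 0 0 0" --pt "0.8 0 0 0 0 0 0" --pt "0.8 0 0 0 0 0 0" --pt "0.8 0 0 -0.2 0 0 0" --pt "0.8 0 0 -0.5 0 0 0" --pt "0.8 0 0 -0.5 0 0 0" --pt "0.8 0 0 -0.5 0 0 0" --pt "0.8 0 0 -0.5 0 0 0" --pt "0.8 0.1 0.3 -0.1 0 0 0" --pt "0.8 0.2 0.5 0 0 0 0" --pt "0.8 0.2 0.5 0 0 0 0" --pt "0.8 0.2 0.5 0 0 0 0" --pt "0.8 0.2 0.5 0 0 0 0" --pt "0.8 0.2 0.4 0 0 0 0" --pt "0.8 0 0 0 0 0 0"

```text
time_s: 25.1
ee_pos: [0.4866, 0.0543, 0.1736]
eef_rot: [3.141, -0.001, 2.927]
force: [0.5, -0.2, -0.7]
grip_width: 0.0751
grip_force: 0.0
```

```bash
python3 - <<'E'
from station import ctrl
import cv2,numpy as np
o=ctrl.get_obs();print(o['ee_pos'],o['eef_rot'],o['force'])
p=ctrl.camera('top');q=ctrl.camera('side')
a=cv2.resize(p['color'][150:230,260:340],(400,400),interpolation=cv2.INTER_CUBIC)
b=cv2.resize(q['color'][170:250,220:300],(400,400),interpolation=cv2.INTER_CUBIC)
cv2.imwrite('pics/c3.png',np.hstack([b,a]))
E
```

```text
[0.48663687 0.05430267 0.17357977] [ 3.14145848e+00 -8.86544404e-04  2.92652388e+00] [ 0.48703553 -0.22899032 -0.71060148]
```

View pics/c3.png

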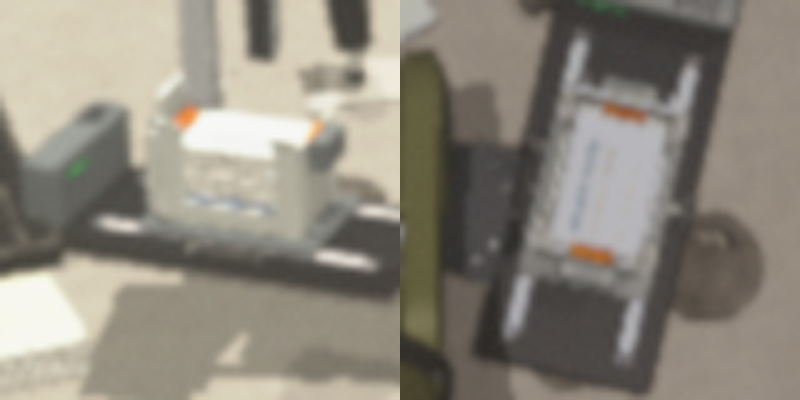

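The side crop (left) shows two white packs stacked, with the blue plate far down at (230,205). The top crop shows both orange lips, at (625,110) and (592,253), over the pack's ends. Both packs are clicked in, level and released, and the arm is clear.

```bash
python3 -c "
from station import ctrl
print(ctrl.hand_in())"
```

```text
the job is handed in; nothing more can be done
None
```

I handed the job in after about 25 s of robot time: both white packs are in the magazine, and the last pictures show them flat under both orange lips and let go; the hand-in did not report a verdict.

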